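# Set the strip clamp's jaw gap with a gauge blade

### The arm

A 6-joint arm with a two-finger parallel gripper is mounted at the origin on the work surface. World frame = base frame: x ahead of the robot, y to its left, z up, the work surface at z = 0. Lengths are in m, angles in degrees, forces in N, time in s.
With the tool pointing down it reaches from about 0.225 to 0.725 m from the base axis. Payload 3.1 kg.
Tool frame: the origin (TCP) lies at the very end of the fingers, on their centre line; the grasp point (between the pads) lies 19 mm behind it; y points along the fingers, x is the direction in which the jaws open and shut, and the axes are right-handed (so a half turn about y gives the same grasp; the last joint's range is limited). The gripper opens to 85 mm and grips with 20 to 120 N. Pads are 22 mm wide; open, the fingers measure 114 mm over their backs; the gripper's body (76 mm by 85 mm) begins 54 mm behind the grasp point. The pads swing forward as they close: fully open they stand 13 mm farther back than shut.
Start: joints at [62.578, 2.75, 5.684, 92.934, 0, 82.678], TCP at [0.18, 0.493, 0.231] pointing down, gripper open.
Joint ranges: [-166.93, 166.93], [-56.73, 111.36], [-69.38, 81.34], [-121.58, 131.49], [-85.45, 84.26], [-180, 180]. Speed limits (degrees/s): [159.86, 159.86, 180, 180, 180, 180].

### API

Orientations are given as [roll, pitch, yaw] about the fixed x, y, z axes, in that order (R = Rz(yaw) Ry(pitch) Rx(roll)).
In Python, from station import bot gives the robot as it stands. The module is installed in compiled form; this text tells all that it offers.
- The arm moves only by the tool drive_tool, never from a script. Its arguments are lists of equal length, an entry for each row: "dp": the shift along the tool's x, y, z in cm, a list of three; "dr": the turn, a rotation vector about the tool's x, y, z in rad, a list of three. In form: {"dp": [[x, y, z], ...], "dr": [[rx, ry, rz], ...]}. A call has 1 to 8 rows; each row shifts and turns the pose as measured when the row begins, along the tool's axes as they then stand; what a row does not reach is not made up. A row lasts 1/12 s, in which the tool goes at most 41.7 mm and 7.16 degrees, less where a joint would pass 70% of its speed; a pose out of reach is approached as far as the arm can. A call is refused whole if a number of a shift passes 4.17 or a number of a turn 0.125, either way. A call with a gripper value outside its range is refused whole. "jaw" is the finger opening in cm, from 0 to 8.54, set as the call begins (left out, the last holds). The fingers move at their own pace and stop on an object; the grip force is fixed at half the most. Time passes only in rows, so rows that do not move let the fingers close. It gives the time, the measured TCP pose, the force and the opening at its end, in the units of the state.
- bot.get_obs(): the state, without advancing time (a new reading comes with each control period).
- bot.snapshot(name): name is "side" or "top"; returns a dict with "frame" (400x640x3 uint8, blue, green, red), "depth" (400x640 float32, m along the optical axis (not along the pixel's ray), 0 where there is no reading), "camera_matrix" (3x3 intrinsics, pixels), "R" (3x3) and "t" (3): a world point X has camera coordinates R X + t. Camera axes: x right, y down, z forward; pixel columns grow to the right and rows downward; lengths in m; the calibration is good to about 2 mm. A picture is of the moment at which its call begins.
- bot.finish_job(): hands the job in, once; it reports no verdict.
The state is a dict: "t": time; "joint_positions": joint angles; "dq": joint speeds; "joint_efforts": joint torques, N m; "tcp_pos": TCP position; "eef_rot": TCP orientation; "ft_force": force on the tool from outside, world axes, zero at the start; "moment": the same for the moment, N m; "grip_width": finger opening in m.
Only numpy, scipy, OpenCV 4.12 (cv2) and the standard library are available. Lean on these libraries where they do the work, as an engineer would, in place of code of your own. Each camera call takes 0.05 s, during which the arm holds its last target. There are 200 camera calls.

### The job

The next painted slats are 6 mm thick, so set the strip clamp for them: take the blue-handled gauge out of its rack and slide its blade down into the middle of the gap between the clamp's jaws until the handle's shoulder rests on the jaw tops, and let go. Then slide the carriage, the part with the black tab, until its jaw and the fixed jaw close on the blade, and leave the gauge standing there. Leave the yellow and red gauges in the rack, and do not upset the white jar.

Things in the scene. Friction and masses are not known exactly. Their poses are not given: they have to be found in the camera images.
- gauge_blue: Loose upright gauge, 70 to 120 g: steel blade 6 mm thick (x), 30 mm wide (y), reaching 36 mm down from a blue handle 24 (x) by 30 (y) by 50 mm high. Origin: centre of the blade's lower end, z up; handle underside (shoulder) at z = 36 mm, top at 86 mm. Grip the handle across its 24 mm. At the start its blade is down in one of the rack's slots, shoulder resting on the rack's top.
- gauge_blue_shoulder (a point): Centre of the underside of the blue handle, where the blade begins; same axes as gauge_blue.
- gauge_yellow: Another loose gauge in the rack: same handle but yellow, blade 4 mm thick. Origin and axes as gauge_blue. Leave it in the rack.
- gauge_red: Another loose gauge in the rack: same handle but red, blade 8 mm thick. Origin and axes as gauge_blue. Leave it in the rack.
- rack: Fixed pale wooden block 50 (x) by 200 (y) by 45 mm high (z) with three slots in its top, 62 mm apart along its y, each about 11 mm (x) by 35 mm (y) and 40 mm deep. Origin at the centre of its underside.
- clamp: Fixed strip clamp on a grey base 215 mm (x) by 110 mm (y). Origin on the table plane near the base's middle. A green fixed jaw (30 by 70 mm, top 60 mm above the table) stands at +x; a carriage with an equal bare-steel jaw slides along x from the -x side. The gap between them is a vertical slot 70 mm long (y), over 40 mm deep, open at the top and both ends.
- gap (a point): Upper edge of the fixed jaw's gripping face, middle of its 70 mm length, 60 mm above the table; axes as the clamp's. The gap lies on its -x side; gap width = 16 mm minus joint carriage (11 to 14 mm at the start), so the gap's middle is at x = -(16 mm - joint)/2 from this point.
- carriage (a joint): Slide of the carriage towards the fixed jaw (clamp's +x), in m: 0 fully open (gap 16 mm), growing as the gap closes, end stop at 0.014. With the 6 mm blade nipped it reads 0.010. About 3 N of friction; it stays where it is left.
- tab (a point): Centre of the top of the carriage's black tab, 86 mm above the table: an upright plate 16 mm thick (clamp's y) by 36 mm long (clamp's x), standing 50 mm above the carriage's deck. It moves with the carriage. At joint 0 it is 105 mm from point gap on the -x side. Grip it across its 16 mm, or push its -x face.
- jar: Loose white jar, radius 34 mm, 95 mm high, standing to the left side; origin at the centre of its underside, z up.

How it is judged (in metres and radians):
On the way, in this order (a step that is already met when the one before it is completed fails the run):
1. the blue gauge's blade is down in the middle of the jaw gap, shoulder on the jaw tops, let go, with the jaws not yet closed on it (z of gauge_blue_shoulder in the frame of gap between -0.005 and 0.005 m and y of gauge_blue_shoulder in the frame of gap between -0.02 and 0.02 m and x of gauge_blue_shoulder in the frame of gap between -0.016 and 0 m and contact force between the fingers and gauge_blue below 0.3 N and value of joint carriage below 0.0075 m), for 0.2 s.
2. the carriage has been slid until the jaws close on the blade (value of joint carriage above 0.0085 m and z of gauge_blue_shoulder in the frame of gap between -0.005 and 0.005 m and y of gauge_blue_shoulder in the frame of gap between -0.02 and 0.02 m and x of gauge_blue_shoulder in the frame of gap between -0.016 and 0 m), for 0.2 s.
At the end, for the whole second after the job is handed in: Blue gauge at rest in the jaw gap, upright (0.1 rad), square to the jaws (0.12 rad), shoulder within 5 mm of the jaw tops height and 20 mm of the middle of their length; jaws closed on its blade (joint carriage above 0.0085: gap under 7.5 mm) (all of step 2 and angle between gauge_blue_shoulder's own z axis and vertical below 0.1 rad and angle between the x axis of gauge_blue and the x axis of clamp, either way round below 0.12 rad and linear speed of gauge_blue below 0.02 m/s); the robot touches nothing.
It fails at once if the yellow or red gauge moved more than 20 mm (distance of any of gauge_yellow, gauge_red from where it was at the start of the episode above 0.02 m).
It fails at once if the jar tipped over or pushed more than 40 mm (angle between jar's own z axis and vertical above 0.5 rad or distance of jar from where it was at the start of the episode above 0.04 m).
It also fails if it takes over 53 s, if anything falls off the work surface, if the arm or the gripper's body presses on something with over 40 N, if the wrist force passes 120 N, or if a joint passes its speed limit or range.

## Working session

There is one attempt and no reset: what is moved stays moved. The work goes in short steps, Python scripts to look and compute and a tool call to move; the robot and the scene stay as the last step left them, time stands still between calls to the robot, and variables do not carry over. Pictures are saved under pics/ and viewed, about 8 in all and at most 12, crops included, and the job is handed in when it is done.

Besides the shell and the picture viewer there is one more tool, called after "Call:" by a JSON object that holds its "fn" and its "kwargs". drive_tool: Moves the arm, as the interface text tells. Its arguments: {"type":"object","properties":{"dp":{"type":"array"},"dr":{"type":"array"},"jaw":{"type":"number"}},"required":["dp","dr"]}

```bash
mkdir -p pics; python3 - <<'E'
from station import bot
import cv2,numpy as np
o=bot.get_obs();print({k:np.round(o[k],3) for k in('t','tcp_pos','eef_rot','grip_width','ft_force')})
for n in('top','side'):
    s=bot.snapshot(n);cv2.imwrite(f'pics/{n}0.png',s['frame']);np.savez(f'{n}0.npz',**s)
    print(n,-s['R'].T@s['t'])
E
```

```text
{'t': np.float64(0.0), 'tcp_pos': array([0.18 , 0.492, 0.23 ]), 'eef_rot': array([-89.984,   0.135,  69.901]), 'grip_width': np.float64(0.085), 'ft_force': array([ 0.151, -0.373, -0.237])}
top [0.33833438 0.13767315 1.03097666]
side [ 0.12215121 -0.33252978  0.57817192]
```

View pics/top0.png

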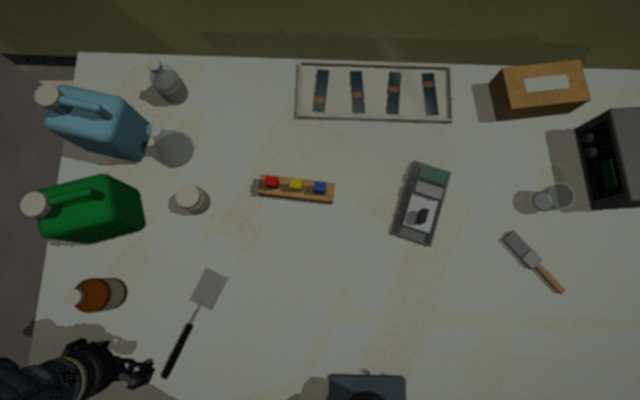

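View pics/side0.png

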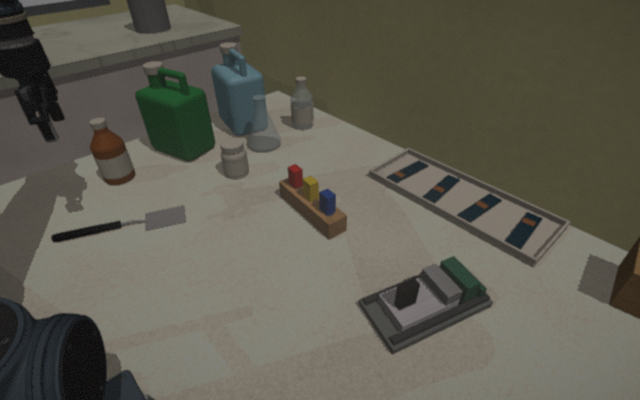

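The top view has +x up and +y to the left. The rack runs from (258,185) to (335,193) with blue at (320,187). The clamp is at about (422,203), with the green jaw at the top and the black tab at (421,215). The jar is at (190,199).

```bash
cat > h.py <<'E'
import numpy as np,cv2
def cloud(s):
    K=s['camera_matrix'];d=s['depth'];v,u=np.mgrid[:d.shape[0],:d.shape[1]]
    P=np.stack([(u-K[0,2])/K[0,0]*d,(v-K[1,2])/K[1,1]*d,d],-1)
    return (P-s['t'])@s['R'],d>0
def rect(P):
    (c,sz,a)=cv2.minAreaRect((P[:,:2]*1000).astype(np.float32));return np.round(c,1),np.round(sz,1),round(a,1)
E
python3 - <<'E'
from h import *
for n in('top','side'):
    s=dict(np.load(n+'0.npz'));W,ok=cloud(s)
    f=cv2.cvtColor(s['frame'],cv2.COLOR_BGR2HSV);H,S,V=[f[...,i].astype(int) for i in range(3)]
    x,y,z=W[...,0],W[...,1],W[...,2]
    reg=ok&(x>.2)&(x<.65)&(y<.3)&(y>-.25)
    def rep(name,m,zr):
        m=m&reg&(z>zr[0])&(z<zr[1]);P=W[m]
        if len(P)>4: print(n,name,len(P),'mean',np.round(np.median(P,0),4),rect(P))
    for nm,h in(('red',(0,8)),('yel',(22,34)),('blue',(105,130))):
        rep(nm,(S>120)&(H>=h[0])&(H<=h[1]),(.085,.11))
    rack=(y>0.05)&(y<.3);cl=(y<.02)
    rep('racktop',rack&(S>60),(.035,.055))
    rep('jar',(y>.26)|((y>.2)&(z>.08)),(.08,.11))
    rep('clamptop',cl,(.052,.068)); rep('tab',cl,(.075,.1)); rep('base',cl,(.012,.1))
    rep('green',cl&(H>45)&(H<90)&(S>60),(.052,.068))
s=dict(np.load('top0.npz'));cv2.imwrite('pics/c.png',cv2.resize(s['frame'][150:260,240:470],None,fx=3.4,fy=3.4,interpolation=cv2.INTER_CUBIC))
print(s['camera_matrix'][0])
E
```

```text
top red 117 mean [0.5666 0.2533 0.0946] (array([568.1, 255.3]), array([30.3, 23.3]), 84.2)
top yel 118 mean [0.5609 0.1927 0.0947] (array([562.8, 193.2]), array([29.2, 24.3]), 83.6)
top blue 92 mean [0.5544 0.1321 0.0955] (array([556. , 131.5]), array([25.7, 22.1]), 84.6)
top racktop 980 mean [0.5545 0.1916 0.045 ] (array([562.7, 193.3]), array([199.5,  51.1]), 84.5)
top jar 164 mean [0.5654 0.2503 0.0946] (array([566.1, 234.7]), array([71.6, 23.3]), 84.9)
top clamptop 677 mean [ 0.5805 -0.1565  0.0602] (array([ 546.6, -148.5]), array([ 71.2, 150.6]), 73.4)
top tab 105 mean [ 0.4924 -0.1299  0.0862] (array([ 492.6, -131.6]), array([17. , 36.4]), 73.5)
top base 3134 mean [ 0.5321 -0.1355  0.0353] (array([ 539. , -145.7]), array([111.1, 215.8]), 73.2)
top green 267 mean [ 0.6034 -0.1678  0.0607] (array([ 603.2, -166.8]), array([67.9, 29.9]), 71.6)
side red 96 mean [0.567  0.246  0.0939] (array([567.8, 250.3]), array([28.7, 22.3]), 87.3)
side yel 113 mean [0.5613 0.1861 0.0943] (array([561.9, 189.9]), array([29.8, 24.5]), 83.7)
side blue 69 mean [0.5567 0.1261 0.0948] (array([556.1, 127.5]), array([25.1, 21.2]), 85.0)
side racktop 882 mean [0.549  0.1668 0.0448] (array([562.6, 190.7]), array([202.3,  51.2]), 85.1)
side jar 156 mean [0.5646 0.2437 0.0936] (array([567.2, 234.1]), array([68.3, 25.1]), 85.7)
side clamptop 1451 mean [ 0.5747 -0.1612  0.06  ] (array([ 547.3, -150.9]), array([ 70.8, 150.3]), 73.4)
side tab 256 mean [ 0.4901 -0.1364  0.0855] (array([ 492.7, -134.5]), array([17.3, 36. ]), 72.2)
side base 6636 mean [ 0.516  -0.1593  0.0357] (array([ 538.8, -148.7]), array([110.2, 215.1]), 73.2)
side green 468 mean [ 0.6024 -0.1705  0.0602] (array([ 602.1, -168.5]), array([68.6, 29.8]), 74.7)
[383.50449682   0.         321.92489677]
```

View pics/c.png

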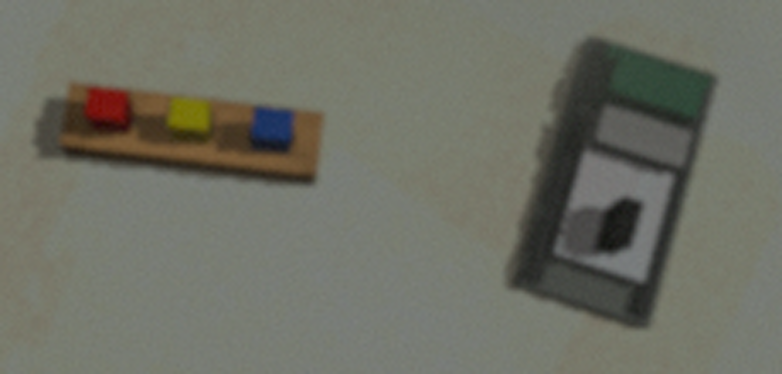

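Call:
{"fn": "drive_tool", "kwargs": {"dp": [[0,0,0],[0,0,0],[0,0,0],[0,0,0],[0,0,0],[0,0,0],[0,0,0],[0,0,0]], "dr": [[0,0.12,0],[0,0.12,0],[0,0.12,0],[0,0.12,0],[0,0.12,0],[0,0.12,0],[0,0.12,0],[0,0.12,0]], "jaw": 6}}

```text
t: 0.77
tcp_pos: [0.1787, 0.4898, 0.2242]
eef_rot: [-90.6, 0.5, 12.7]
ft_force: [0.3, -0.5, -0.7]
grip_width: 0.06
```

Call:
{"fn": "drive_tool", "kwargs": {"dp": [[0,0,0],[0,0,0],[0,0,0],[0,0,0]], "dr": [[0,0.12,0],[0,0.12,0],[0,0.12,0],[0,0,0]]}}

```text
t: 1.1
tcp_pos: [0.178, 0.4884, 0.2212]
eef_rot: [-91.1, 0.4, -8.9]
ft_force: [0.8, -0.6, -0.2]
grip_width: 0.0602
```

```bash
cat > go.py <<'E'
import sys,numpy as np
from scipy.spatial.transform import Rotation as R
from station import bot
o=bot.get_obs();T=np.array(list(map(float,sys.argv[1:4])));yaw=float(sys.argv[4])
A=R.from_euler('xyz',o['eef_rot'],degrees=True);B=R.from_euler('xyz',[-90,0,yaw],degrees=True)
print('t',round(o['t'],2),'tcp',np.round(o['tcp_pos'],4),np.round(o['eef_rot'],2),'w',round(o['grip_width'],4),'F',np.round(o['ft_force'],1))
print('dp tool cm',np.round(A.inv().apply(T-o['tcp_pos'])*100,2),'dr',np.round((A.inv()*B).as_rotvec(),3))
E
python3 go.py .557 .130 .16 -5.2
```

```text
t 1.1 tcp [0.178  0.4884 0.2212] [-91.08   0.36  -8.9 ] w 0.0602 F [ 0.8 -0.6 -0.2]
dp tool cm [ 43.02   6.4  -29.43] dr [ 0.019 -0.064 -0.007]
```

Call:
{"fn": "drive_tool", "kwargs": {"dp": [[3.1,0,-2.1],[3.1,0,-2.1],[3.1,0,-2.1],[3.1,0,-2.1],[3.1,0,-2.1],[3.1,0,-2.1],[3.1,0,-2.1],[3.1,0,-2.1]], "dr": [[0.02,-0.06,0],[0,0,0],[0,0,0],[0,0,0],[0,0,0],[0,0,0],[0,0,0],[0,0,0]]}}

```text
t: 1.77
tcp_pos: [0.412, 0.2973, 0.2141]
eef_rot: [-90.0, 0.8, -2.7]
ft_force: [1.1, 1.4, 1.0]
grip_width: 0.0601
```

```bash
python3 go.py .557 .130 .16 -5.2
```

```text
t 1.77 tcp [0.412  0.2973 0.2141] [-89.95   0.77  -2.66] w 0.0601 F [1.1 1.4 1. ]
dp tool cm [ 15.33   5.19 -16.05] dr [-0.001  0.044 -0.013]
```

Call:
{"fn": "drive_tool", "kwargs": {"dp": [[2.6,0.5,-2.7],[2.6,0.5,-2.7],[2.6,0.5,-2.7],[2.6,0.5,-2.7],[2.6,0.5,-2.7],[1.5,0.5,-1.6],[0,0,0],[0,0,0]], "dr": [[0,0.04,-0.01],[0,0,0],[0,0,0],[0,0,0],[0,0,0],[0,0,0],[0,0,0],[0,0,0]]}}

```text
t: 2.43
tcp_pos: [0.5553, 0.1202, 0.1772]
eef_rot: [-90.1, 0.3, -4.2]
ft_force: [0.1, -0.1, -0.3]
grip_width: 0.06
```

```bash
python3 go.py .557 .130 .16 -5.2
```

```text
t 2.43 tcp [0.5553 0.1202 0.1772] [-90.08   0.31  -4.15] w 0.06 F [ 0.1 -0.1 -0.3]
dp tool cm [0.11 1.72 0.99] dr [ 0.001  0.018 -0.005]
```

Call:
{"fn": "drive_tool", "kwargs": {"dp": [[0.1,0.8,1.0],[0,1.5,0],[0,2,0],[0,2,0],[0,1,0],[0,0,0]], "dr": [[0,0.018,-0.005],[0,0,0],[0,0,0],[0,0,0],[0,0,0],[0,0,0]]}}

```text
t: 2.93
tcp_pos: [0.5549, 0.135, 0.1033]
eef_rot: [-89.9, -0.0, -4.3]
ft_force: [-1.0, -0.5, -0.0]
grip_width: 0.06
```

```bash
python3 go.py .557 .130 .056 -5.2; python3 - <<'E'
from h import *
from station import bot
a=bot.snapshot('top')['frame'][150:240,250:400];b=bot.snapshot('side')['frame'][110:250,260:400]
cv2.imwrite('pics/d.png',np.hstack([cv2.resize(a,(400,300)),cv2.resize(b,(300,300))]))
E
```

```text
t 2.93 tcp [0.5549 0.135  0.1033] [-8.994e+01 -3.000e-02 -4.340e+00] w 0.06 F [-1.  -0.5 -0. ]
dp tool cm [ 0.25  4.73 -0.49] dr [-0.001  0.015  0.   ]
```

View pics/d.png

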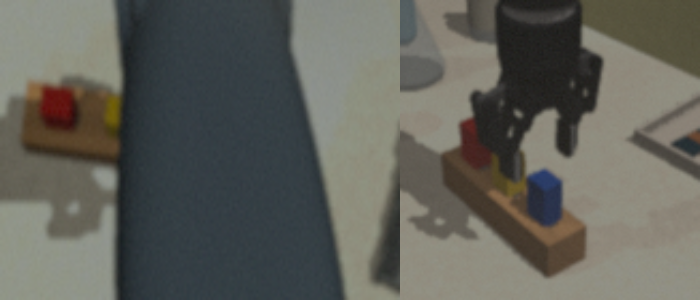

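The side view shows the open fingers straddling the line above blue, with their tips about 1 cm over its top. They are about 5 mm off along y, which I'll correct on the way down.

Call:
{"fn": "drive_tool", "kwargs": {"dp": [[0.25,0,-0.5],[0,1,0],[0,1.5,0],[0,1.2,0],[0,0.7,0],[0,0,0]], "dr": [[0,0.015,0],[0,0,0],[0,0,0],[0,0,0],[0,0,0],[0,0,0]]}}

```text
t: 3.53
tcp_pos: [0.5642, 0.1301, 0.0664]
eef_rot: [-89.8, -1.0, -5.3]
ft_force: [0.0, 0.3, 0.0]
grip_width: 0.0602
```

```bash
python3 go.py .557 .130 .056 -5.2
```

```text
t 3.53 tcp [0.5642 0.1301 0.0664] [-89.75  -0.98  -5.25] w 0.0602 F [0.  0.3 0. ]
dp tool cm [-0.74  1.03 -0.08] dr [-0.004 -0.001  0.017]
```

Call:
{"fn": "drive_tool", "kwargs": {"dp": [[-0.5,0.5,0],[-0.2,0.4,0],[0,0,0]], "dr": [[0,0,0.017],[0,0,0],[0,0,0]]}}

```text
t: 3.78
tcp_pos: [0.5569, 0.1307, 0.0567]
eef_rot: [-89.7, 0.1, -5.3]
ft_force: [-1.2, 0.7, 0.4]
grip_width: 0.06
```

```bash
python3 go.py .557 .130 .056 -5.2
```

```text
t 3.78 tcp [0.5569 0.1307 0.0567] [-89.75   0.09  -5.27] w 0.06 F [-1.2  0.7  0.4]
dp tool cm [ 0.02  0.07 -0.06] dr [-0.004 -0.001 -0.002]
```

Call:
{"fn": "drive_tool", "kwargs": {"dp": [[0,0,0],[0,0,0],[0,0,0],[0,0,0],[0,0,0],[0,0,0]], "dr": [[0,0,0],[0,0,0],[0,0,0],[0,0,0],[0,0,0],[0,0,0]], "jaw": 1.5}}

```text
t: 4.28
tcp_pos: [0.5578, 0.1309, 0.058]
eef_rot: [-89.7, -0.0, -5.3]
ft_force: [-0.4, 0.1, -0.6]
grip_width: 0.0232
```

```bash
python3 go.py .557 .130 .056 -5.2
```

```text
t 4.28 tcp [0.5578 0.1309 0.058 ] [-8.972e+01 -4.000e-02 -5.260e+00] w 0.0232 F [-0.4  0.1 -0.6]
dp tool cm [-0.07  0.2  -0.09] dr [-0.005 -0.001  0.001]
```

Call:
{"fn": "drive_tool", "kwargs": {"dp": [[0,-1,0],[0,-1.2,0],[0,-1.5,0],[0,-2,0],[0,-3,0],[0,-2.5,0],[0,0,0]], "dr": [[0,0,0],[0,0,0],[0,0,0],[0,0,0],[0,0,0],[0,0,0],[0,0,0]], "jaw": 1}}

```text
t: 4.87
tcp_pos: [0.557, 0.1299, 0.1776]
eef_rot: [-89.8, -0.0, -5.3]
ft_force: [0.8, 0.1, 0.3]
grip_width: 0.0233
```

```bash
python3 go.py .5835 -.161 .16 -16.7
```

```text
t 4.87 tcp [0.557  0.1299 0.1776] [-8.977e+01 -2.000e-02 -5.280e+00] w 0.0233 F [0.8 0.1 0.3]
dp tool cm [  5.32   1.65 -28.73] dr [-0.004  0.199 -0.   ]
```

Call:
{"fn": "drive_tool", "kwargs": {"dp": [[0,0,-1],[0,0,-1],[1.3,0,-3.1],[1.3,0,-3.1],[1.3,0,-3.1],[1.3,0,-3.1],[1.3,0,-3.1],[1.3,0,-3.1]], "dr": [[0,0.1,0],[0,0.1,0],[0,0,0],[0,0,0],[0,0,0],[0,0,0],[0,0,0],[0,0,0]]}}

```text
t: 5.53
tcp_pos: [0.5763, -0.0899, 0.1841]
eef_rot: [-89.3, -0.5, -16.5]
ft_force: [1.3, -0.1, -0.9]
grip_width: 0.0235
```

```bash
python3 go.py .5835 -.161 .17 -16.7
```

```text
t 5.53 tcp [ 0.5763 -0.0899  0.1841] [-89.29  -0.5  -16.45] w 0.0235 F [ 1.3 -0.1 -0.9]
dp tool cm [ 2.69  1.35 -6.63] dr [-0.012  0.004  0.009]
```

Call:
{"fn": "drive_tool", "kwargs": {"dp": [[0.9,0.6,-2.2],[0.9,0.4,-2.2],[0.7,0.3,-1.4],[0,0,0],[0,0,0]], "dr": [[-0.012,0,0.009],[0,0,0],[0,0,0],[0,0,0],[0,0,0]]}}

```text
t: 5.95
tcp_pos: [0.5831, -0.1634, 0.1703]
eef_rot: [-90.1, 0.0, -17.0]
ft_force: [0.4, 0.2, -0.8]
grip_width: 0.0236
```

```bash
python3 go.py .5835 -.161 .125 -16.7
```

```text
t 5.95 tcp [ 0.5831 -0.1634  0.1703] [-9.010e+01  2.000e-02 -1.702e+01] w 0.0236 F [ 0.4  0.2 -0.8]
dp tool cm [-0.03  4.53  0.25] dr [ 0.002 -0.006 -0.   ]
```

Call:
{"fn": "drive_tool", "kwargs": {"dp": [[0,1.2,0.2],[0,1.5,0],[0,1.2,0],[0,0.5,0],[0,0,0]], "dr": [[0,0,0],[0,0,0],[0,0,0],[0,0,0],[0,0,0]]}}

```text
t: 6.37
tcp_pos: [0.584, -0.1557, 0.1234]
eef_rot: [-89.9, 0.0, -16.7]
ft_force: [0.3, 0.6, -0.9]
grip_width: 0.0235
```

```bash
python3 go.py .5835 -.161 .122 -16.7; python3 - <<'E'
from h import *
from station import bot
t=bot.snapshot('top');s=bot.snapshot('side')
np.savez('s1.npz',**s);np.savez('t1.npz',**t)
a=t['frame'][150:250,380:480];b=s['frame'][200:350,350:500]
cv2.imwrite('pics/e.png',np.hstack([cv2.resize(a,(200,600)[:1]*2),cv2.resize(b,None,fx=4,fy=4,interpolation=cv2.INTER_CUBIC)[:200*1] if 0 else cv2.resize(b,(200,200))]) if 0 else cv2.resize(b,(600,600),interpolation=cv2.INTER_CUBIC))
E
```

```text
t 6.37 tcp [ 0.584  -0.1557  0.1234] [-8.994e+01  3.000e-02 -1.669e+01] w 0.0235 F [ 0.3  0.6 -0.9]
dp tool cm [ 0.1   0.14 -0.52] dr [-0.001  0.    -0.   ]
```

View pics/e.png

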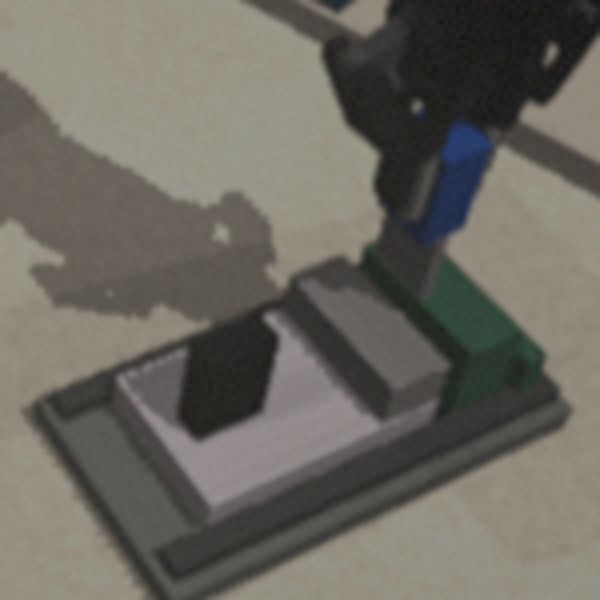

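The side view shows the blade at about (412,262), hanging above the gap. The steel jaw's edge runs from (345,262) to (448,360) and the green jaw's edge from (370,255) to (465,345). Next I'll measure the relative offset in the clamp frame.

```bash
cat > m.py <<'E'
from h import *
import sys
c,s_=np.cos(np.radians(-16.7)),np.sin(np.radians(-16.7))
def uv(W): 
    d=W[...,:2]-np.array([.5895,-.1627]);return d[...,0]*c+d[...,1]*s_,-d[...,0]*s_+d[...,1]*c
for n in sys.argv[1:]:
    s=dict(np.load(n));W,ok=cloud(s);u,v=uv(W);z=W[...,2]
    f=cv2.cvtColor(s['frame'],cv2.COLOR_BGR2HSV);H,S=f[...,0],f[...,1]
    near=ok&(abs(u)<.06)&(abs(v)<.045)
    top=near&(z>.057)&(z<.064);g=(H>45)&(H<95)&(S>60)
    q=lambda a:np.round(np.percentile(a,[2,10,50,90,98])*1000,1)
    print(n)
    if (top&g).any(): print('green u',q(u[top&g]),'v',q(v[top&g]))
    st=top&(u<-.002)&~g; print('steel u',q(u[st]),'v',q(v[st]))
    if '0' in n: continue
    for nm,m in (('blade',near&(z>.08)&(z<.105)&(abs(u+.006)<.02)&~((H>105)&(H<130)&(S>100))),('handle',near&(H>105)&(H<130)&(S>100))):
        if m.sum()>5: print(nm,m.sum(),'u',q(u[m]),'v',q(v[m]),'z',q(z[m]))
E
python3 m.py top0.npz side0.npz s1.npz t1.npz
```

```text
top0.npz
green u [ 0.5  2.8 14.4 26.1 28.4] v [-32.4 -26.3  -0.7  26.   31.7]
steel u [-43.  -40.6 -28.6 -16.4 -13.5] v [-31.6 -25.8   2.6  30.5  35.7]
side0.npz
green u [ 1.1  3.4 14.1 25.4 27.6] v [-35.1 -29.7  -3.7  24.7  30.6]
steel u [-41.7 -40.4 -27.9 -14.7 -11.9] v [-35.4 -30.7  -4.   26.7  32.5]
s1.npz
green u [ 1.3  3.8 15.9 25.4 27.7] v [-35.4 -33.  -17.5  -1.2   5.7]
steel u [-41.8 -40.3 -27.6 -14.8 -12. ] v [-35.1 -30.2  -3.2  26.9  32.6]
blade 164 u [-11.9 -11.3 -10.5  -8.8  -5.4] v [-11.4 -10.7   0.9  15.3  18.1] z [ 80.6  82.2  91.6 100.4 103.4]
handle 281 u [-43.2 -18.6  -9.    0.3   3.6] v [-13.7 -11.3 -10.3  -2.3   4.4] z [117.1 122.6 150.  162.2 429.6]
t1.npz
green u [ 2.   4.6 16.  26.3 28.6] v [ 9.  11.9 22.2 31.2 33.7]
steel u [-42.8 -40.9 -29.8 -16.9 -13.6] v [-31.1 -23.1   6.3  31.2  35.8]
blade 15 u [-13.1 -12.7 -11.8  -7.4  -7.1] v [10.1 13.1 19.6 21.2 21.6] z [ 82.2  83.5  89.8 103.4 104.9]
handle 8 u [-32.6 -30.9  -5.2   3.8  11.6] v [-21.7 -19.7  15.9  17.8  18.5] z [159.7 160.3 162.8 590.7 594.8]
```

Call:
{"fn": "drive_tool", "kwargs": {"dp": [[0.12,0,-0.5],[0,0,0],[0,0,0]], "dr": [[0,0,0],[0,0,0],[0,0,0]]}}

```text
t: 6.72
tcp_pos: [0.5853, -0.1613, 0.1268]
eef_rot: [-90.0, -0.2, -16.6]
ft_force: [-0.4, -0.1, -0.9]
grip_width: 0.0233
```

```bash
python3 go.py .5836 -.161 .112 -16.7
```

```text
t 6.72 tcp [ 0.5853 -0.1613  0.1268] [-89.97  -0.25 -16.63] w 0.0233 F [-0.4 -0.1 -0.9]
dp tool cm [-0.18  1.48 -0.02] dr [-0.001  0.001  0.004]
```

Call:
{"fn": "drive_tool", "kwargs": {"dp": [[-0.15,0.8,0],[0,0.7,0],[0,0,0],[0,0,0]], "dr": [[0,0,0.004],[0,0,0],[0,0,0],[0,0,0]]}}

```text
t: 7.05
tcp_pos: [0.585, -0.1619, 0.1123]
eef_rot: [-90.0, -0.2, -16.7]
ft_force: [0.2, -0.5, -0.9]
grip_width: 0.0232
```

```bash
python3 go.py .5836 -.161 .104 -16.7
```

```text
t 7.05 tcp [ 0.585  -0.1619  0.1123] [-89.99  -0.21 -16.68] w 0.0232 F [ 0.2 -0.5 -0.9]
dp tool cm [-0.17  0.83  0.05] dr [-0.     0.     0.004]
```

Call:
{"fn": "drive_tool", "kwargs": {"dp": [[-0.15,0,0],[0,0,0],[0,0,0]], "dr": [[0,0,0],[0,0,0],[0,0,0]]}}

```text
t: 7.3
tcp_pos: [0.5829, -0.1614, 0.1116]
eef_rot: [-90.0, -0.1, -16.7]
ft_force: [0.3, -0.4, -0.7]
grip_width: 0.0234
```

```bash
python3 go.py .5836 -.161 .104 -16.7; python3 - <<'E'
from h import *
from station import bot
np.savez('s2.npz',**bot.snapshot('side'))
E
python3 m.py s2.npz
```

```text
t 7.3 tcp [ 0.5829 -0.1614  0.1116] [-89.98  -0.13 -16.69] w 0.0234 F [ 0.3 -0.4 -0.7]
dp tool cm [0.05 0.76 0.05] dr [-0.     0.     0.002]
s2.npz
green u [ 1.2  4.5 15.9 25.9 28.3] v [-35.6 -33.9 -21.2  -6.5   1.3]
steel u [-41.9 -40.1 -27.7 -14.6 -11.7] v [-35.1 -30.4  -3.4  26.8  32.8]
blade 119 u [-19.2 -18.4  -9.5  -6.1  -1. ] v [-17.6 -17.   -9.5   8.5  12.4] z [ 80.4  81.4  88.9 102.9 104.5]
handle 278 u [-48.1 -18.5  -8.8   0.8   3.7] v [-18.  -17.1 -16.2  -7.1   0.1] z [105.6 111.  140.1 150.3 476.6]
```

Call:
{"fn": "drive_tool", "kwargs": {"dp": [[0.05,0.5,0],[0,0.4,0],[0,0,0]], "dr": [[0,0,0],[0,0,0],[0,0,0]]}}

```text
t: 7.6
tcp_pos: [0.584, -0.1617, 0.1026]
eef_rot: [-90.0, -0.2, -16.7]
ft_force: [-0.6, 0.6, -0.6]
grip_width: 0.0236
```

```bash
python3 go.py .5836 -.161 .075 -16.7
```

```text
t 7.6 tcp [ 0.584  -0.1617  0.1026] [-89.99  -0.23 -16.68] w 0.0236 F [-0.6  0.6 -0.6]
dp tool cm [-0.07  2.76  0.05] dr [-0.     0.     0.004]
```

No contact force with the blade tip about 6 mm below the jaw tops, so I'll continue down.

Call:
{"fn": "drive_tool", "kwargs": {"dp": [[-0.05,0.5,0],[0,0.5,0],[0,0.4,0],[0,0,0]], "dr": [[0,0,0.003],[0,0,0],[0,0,0],[0,0,0]]}}

```text
t: 7.93
tcp_pos: [0.5833, -0.1614, 0.0865]
eef_rot: [-90.0, 0.0, -16.7]
ft_force: [-0.2, -0.2, -0.0]
grip_width: 0.0235
```

```bash
python3 go.py .5836 -.161 .074 -16.7
```

```text
t 7.93 tcp [ 0.5833 -0.1614  0.0865] [-8.998e+01  2.000e-02 -1.668e+01] w 0.0235 F [-0.2 -0.2 -0. ]
dp tool cm [0.02 1.25 0.04] dr [-0.  0. -0.]
```

Call:
{"fn": "drive_tool", "kwargs": {"dp": [[0,0.4,0],[0,0.4,0],[0,0.3,0],[0,0,0]], "dr": [[0,0,0],[0,0,0],[0,0,0],[0,0,0]]}}

```text
t: 8.27
tcp_pos: [0.5829, -0.1612, 0.0736]
eef_rot: [-90.0, 0.1, -16.7]
ft_force: [0.5, 0.0, -1.0]
grip_width: 0.0235
```

```bash
python3 go.py .5836 -.161 .073 -16.7
```

```text
t 8.27 tcp [ 0.5829 -0.1612  0.0736] [-8.997e+01  8.000e-02 -1.668e+01] w 0.0235 F [ 0.5  0.  -1. ]
dp tool cm [0.06 0.06 0.04] dr [-0.     0.    -0.001]
```

Call:
{"fn": "drive_tool", "kwargs": {"dp": [[0,0.1,0],[0,0,0]], "dr": [[0,0,0],[0,0,0]]}}

```text
t: 8.43
tcp_pos: [0.5831, -0.1613, 0.0726]
eef_rot: [-90.0, 0.1, -16.7]
ft_force: [0.8, 0.5, -0.3]
grip_width: 0.0234
```

Call:
{"fn": "drive_tool", "kwargs": {"dp": [[0,0,0],[0,0,0],[0,0,0],[0,0,0],[0,0,0]], "dr": [[0,0,0],[0,0,0],[0,0,0],[0,0,0],[0,0,0]], "jaw": 5}}

```text
t: 8.85
tcp_pos: [0.5843, -0.1618, 0.0746]
eef_rot: [-90.0, -0.1, -16.7]
ft_force: [-0.8, 0.3, -0.8]
grip_width: 0.0502
```

```bash
python3 go.py .5836 -.161 .073 -16.7;  python3 - <<'E'
from h import *
from station import bot
s=bot.snapshot('side');cv2.imwrite('pics/f.png',cv2.resize(s['frame'][200:350,350:500],(500,500),interpolation=cv2.INTER_CUBIC))
E
```

```text
t 8.85 tcp [ 0.5843 -0.1618  0.0746] [-90.    -0.15 -16.68] w 0.0502 F [-0.8  0.3 -0.8]
dp tool cm [-0.09  0.16  0.06] dr [-0.     0.     0.003]
```

View pics/f.png

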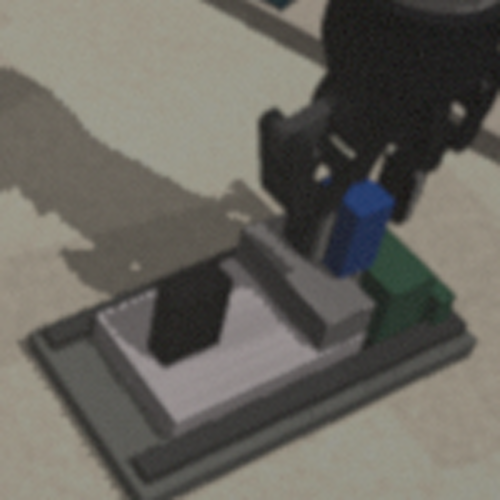

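The gauge stands released with its shoulder on the jaw tops. Next I'll go up and back to a point behind the tab.

Call:
{"fn": "drive_tool", "kwargs": {"dp": [[0,-1,0],[0,-1.5,0],[0,-2,0],[0,-2,0],[-3,-1,0],[-3,0,0],[-3,0,0],[-3,0,0]], "dr": [[0,0,0],[0,0,0],[0,0,0],[0,0,0],[0,0,0],[0,0,0],[0,0,0],[0,0,0]]}}

```text
t: 9.57
tcp_pos: [0.471, -0.1285, 0.155]
eef_rot: [-90.0, -0.3, -16.7]
ft_force: [-0.1, -0.1, 0.4]
grip_width: 0.05
```

```bash
python3 go.py .4458 -.1196 .14 -16.7
```

```text
t 9.57 tcp [ 0.471  -0.1285  0.155 ] [-90.01  -0.32 -16.68] w 0.05 F [-0.1 -0.1  0.4]
dp tool cm [-2.67  1.48  0.13] dr [0.    0.    0.006]
```

Call:
{"fn": "drive_tool", "kwargs": {"dp": [[-1.5,0,0],[-1.2,0.5,0.1],[0,0,0],[0,0,0],[0,0,0]], "dr": [[0,0,0.005],[0,0,0],[0,0,0],[0,0,0],[0,0,0]], "jaw": 0}}

```text
t: 9.98
tcp_pos: [0.4407, -0.1181, 0.1553]
eef_rot: [-90.1, -0.3, -16.7]
ft_force: [0.2, -0.9, 0.7]
grip_width: -0.0005
```

```bash
python3 go.py .4458 -.1196 .056 -16.7; python3 - <<'E'
from h import *
from station import bot
s=bot.snapshot('side');np.savez('s3.npz',**s);cv2.imwrite('pics/g.png',cv2.resize(s['frame'][180:350,330:500],(600,600),interpolation=cv2.INTER_CUBIC))
E
```

```text
t 9.98 tcp [ 0.4407 -0.1181  0.1553] [-90.06  -0.31 -16.69] w -0.0005 F [ 0.2 -0.9  0.7]
dp tool cm [0.47 9.93 0.02] dr [0.001 0.    0.005]
```

View pics/g.png

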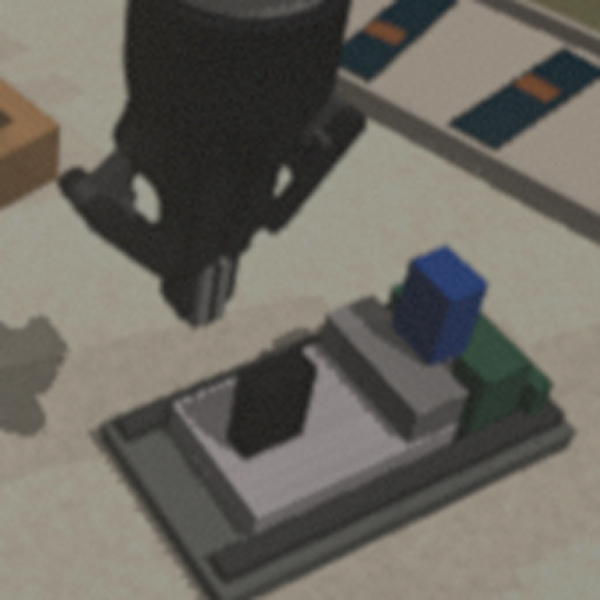

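The gauge stands upright at (440,310) and the closed fingers are behind the tab at (270,400). Now I'll descend.

Call:
{"fn": "drive_tool", "kwargs": {"dp": [[0.2,2,0],[0,2,0],[0,2,0],[0,2,0],[0,1,0],[0,0,0]], "dr": [[0,0,0.005],[0,0,0],[0,0,0],[0,0,0],[0,0,0],[0,0,0]]}}

```text
t: 10.53
tcp_pos: [0.452, -0.1227, 0.0667]
eef_rot: [-90.1, -0.7, -16.7]
ft_force: [-0.6, 0.1, -0.4]
grip_width: 0.0001
```

```bash
python3 go.py .4674 -.1261 .062 -16.7
```

```text
t 10.53 tcp [ 0.452  -0.1227  0.0667] [-90.14  -0.71 -16.68] w 0.0001 F [-0.6  0.1 -0.4]
dp tool cm [1.57 0.49 0.12] dr [0.002 0.    0.012]
```

Call:
{"fn": "drive_tool", "kwargs": {"dp": [[0.2,0.4,0.1],[0.2,0,0],[0.2,0,0],[0,0,0]], "dr": [[0,0,0.01],[0,0,0],[0,0,0],[0,0,0]]}}

```text
t: 10.87
tcp_pos: [0.461, -0.1246, 0.0647]
eef_rot: [-90.1, -0.2, -16.7]
ft_force: [0.5, -0.3, 0.2]
grip_width: 0.0001
```

```bash
python3 go.py .4674 -.1261 .062 -16.7
```

```text
t 10.87 tcp [ 0.461  -0.1246  0.0647] [-90.15  -0.22 -16.69] w 0.0001 F [ 0.5 -0.3  0.2]
dp tool cm [0.65 0.27 0.04] dr [0.003 0.    0.004]
```

Call:
{"fn": "drive_tool", "kwargs": {"dp": [[0.1,0.1,0],[0.1,0,0],[0.1,0,0],[0.1,0,0]], "dr": [[0,0,0],[0,0,0],[0,0,0],[0,0,0]]}}

```text
t: 11.2
tcp_pos: [0.4635, -0.1254, 0.0649]
eef_rot: [-90.2, -0.0, -16.7]
ft_force: [-3.0, 0.0, 0.7]
grip_width: 0.0004
```

```bash
python3 go.py .4674 -.1261 .062 -16.7
```

```text
t 11.2 tcp [ 0.4635 -0.1254  0.0649] [-90.18  -0.   -16.68] w 0.0004 F [-3.   0.   0.7]
dp tool cm [0.39 0.29 0.04] dr [0.003 0.    0.   ]
```

Contact: −3 N, about the carriage's friction. I'll keep pushing in small steps.

Call:
{"fn": "drive_tool", "kwargs": {"dp": [[0.15,0,0],[0.15,0,0],[0.15,0,0],[0.15,0,0]], "dr": [[0,0,0],[0,0,0],[0,0,0],[0,0,0]]}}

```text
t: 11.53
tcp_pos: [0.4677, -0.1267, 0.065]
eef_rot: [-90.2, 0.2, -16.7]
ft_force: [-3.3, 1.2, 1.9]
grip_width: -0.0001
```

Call:
{"fn": "drive_tool", "kwargs": {"dp": [[0.15,0,0],[0.15,0,0],[0.15,0,0]], "dr": [[0,0,0],[0,0,0],[0,0,0]]}}

```text
t: 11.78
tcp_pos: [0.4687, -0.127, 0.065]
eef_rot: [-90.2, 0.7, -16.7]
ft_force: [-7.8, 1.8, 5.4]
grip_width: -0.0002
```

```bash
python3 go.py .4674 -.1261 .062 -16.7
```

```text
t 11.78 tcp [ 0.4687 -0.127   0.065 ] [-90.23   0.69 -16.69] w -0.0002 F [-7.8  1.8  5.4]
dp tool cm [-0.14  0.3   0.05] dr [ 0.004  0.    -0.012]
```

Call:
{"fn": "drive_tool", "kwargs": {"dp": [[0.25,0,0],[0.25,0,0],[0.25,0,0],[0.25,0,0]], "dr": [[0,0,-0.005],[0,0,0],[0,0,0],[0,0,0]]}}

```text
t: 12.12
tcp_pos: [0.4684, -0.1269, 0.0652]
eef_rot: [-90.3, 1.7, -16.7]
ft_force: [-9.9, 2.8, 5.9]
grip_width: 0.0
```

```bash
python3 go.py .4674 -.1261 .062 -16.7; python3 - <<'E'
from station import bot
import numpy as np
np.savez('s4.npz',**bot.snapshot('side'))
E
python3 m.py s4.npz
```

```text
t 12.12 tcp [ 0.4684 -0.1269  0.0652] [-90.3    1.7  -16.69] w 0.0 F [-9.9  2.8  5.9]
dp tool cm [-0.11  0.33  0.05] dr [ 0.005  0.    -0.03 ]
s4.npz
green u [ 1.6  4.3 15.4 25.3 27.3] v [-35.7 -34.5 -24.2 -12.3  29.2]
steel u [-35.8 -34.4 -22.5 -10.7  -6.3] v [-35.3 -31.2  -5.8  24.9  31.4]
blade 134 u [-15.6 -15.1 -14.1 -13.2   8.2] v [-17.1 -13.6  -2.1   9.5  12. ] z [ 81.   82.4  92.7 102.6 104.6]
handle 349 u [-14.9 -13.9  -6.2   4.1   6.3] v [-17.5 -17.1 -14.5   5.2   9.3] z [ 66.5  74.7 107.7 110.7 111.6]
```

The steel jaw has moved 6 mm (12 mm gap down to 6 mm), and the force rose while the advance stopped, so the blade is nipped. I'll back off.

Call:
{"fn": "drive_tool", "kwargs": {"dp": [[-0.5,0,0],[-1,0,0],[-1,0,0],[0,-3,0],[0,-3.5,0],[0,-3.5,0],[-3,-2,0],[0,0,0]], "dr": [[0,0,0],[0,0,0],[0,0,0],[0,0,0],[0,0,0],[0,0,0],[0,0,0],[0,0,0]]}}

```text
t: 12.83
tcp_pos: [0.4213, -0.1115, 0.1861]
eef_rot: [-90.1, 1.3, -16.7]
ft_force: [1.4, -0.8, 0.0]
grip_width: 0.0002
```

```bash
python3 go.py .4 -.1 .2 -16.7; python3 - <<'E'
from h import *
from station import bot
s=bot.snapshot('side');np.savez('s5.npz',**s)
t=bot.snapshot('top');np.savez('t5.npz',**t)
cv2.imwrite('pics/h.png',np.hstack([cv2.resize(s['frame'][200:350,350:500],(400,400)),cv2.resize(s['frame'][110:260,210:360],(400,400))]))
E
python3 m.py s5.npz t5.npz
```

```text
t 12.83 tcp [ 0.4213 -0.1115  0.1861] [-90.13   1.32 -16.67] w 0.0002 F [ 1.4 -0.8  0. ]
dp tool cm [-2.4  -1.33  0.49] dr [ 0.002  0.    -0.023]
s5.npz
green u [ 1.5  3.9 15.2 25.1 27.3] v [-35.4 -33.9 -23.8 -12.4  30.6]
steel u [-35.9 -34.4 -22.8 -10.4  -5.7] v [-35.3 -31.1  -5.1  27.1  32.9]
blade 154 u [-15.6 -15.2 -14.3 -13.2   7. ] v [-16.9 -14.8  -3.    8.8  12.3] z [ 80.2  82.5  92.5 102.5 104. ]
handle 314 u [-14.3 -12.9  -4.2   4.2   6.2] v [-17.4 -17.  -15.3   5.3   9.6] z [ 68.1  75.5 109.  110.8 111.5]
t5.npz
green u [ 2.6  6.2 17.7 27.8 29.1] v [-32.6 -30.3  19.   29.4  32.3]
steel u [-37.  -34.9 -24.4 -11.8  -7.8] v [-32.3 -27.3   2.9  29.4  35.7]
blade 54 u [-16.9 -16.3 -15.2  -0.7   3.8] v [-12.1  -8.8   7.9  15.2  15.5] z [ 80.4  83.8  92.  102.  103.9]
handle 103 u [-15.2 -13.4  -4.2   5.5   7.6] v [-13.3 -11.3  -0.3  11.1  13. ] z [106.3 108.4 110.6 112.5 113.2]
```

View pics/h.png

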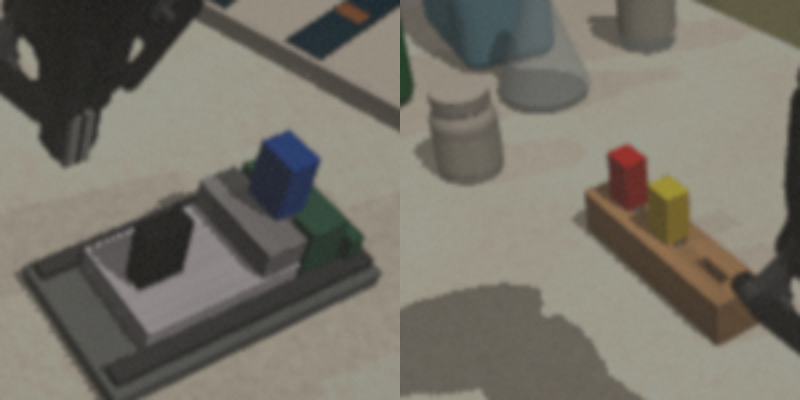

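The picture shows the gauge upright at (285,175), nipped between the jaws. Red (627,175), yellow (668,210) and the jar (465,140) are untouched, and the gripper is clear. I'm handing in.

```bash
python3 -c "
from station import bot
print(bot.finish_job(), bot.get_obs()['t'])"
```

```text
the job is handed in; nothing more can be done
the job is handed in; nothing more can be done
```

The blue gauge is standing in the strip clamp with the jaws closed on its blade, and I handed the job in at about 13 s of the 53 s allowed. I put the blade in the gap, let go, then pushed the black tab until the carriage stopped.

**Jaws closed:** the steel jaw moved about 6 mm, so the gap went from about 12 mm to about 6 mm. The push force rose from 3 N to 10 N while the advance stopped.

**Gauge position:** its handle top is 110–111 mm above the table, which matches the shoulder resting on the jaw tops. It is about 0–4 mm from the middle of the jaws' length and looks upright and square; I did not measure the angles.

**Other objects:** in the last picture, red and yellow were still in the rack, the jar was standing where it was, and the gripper was clear.

**Disagreements:** the two cameras differed by 2–3 mm along y, within tolerance. Each arm move was off by a millimetre or more, which I corrected as I went. I did not read the carriage joint directly, and the hand-in gave no verdict.

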